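# Unlock a board carrier in its bench nest and hold the index pin up

## Task

I want to lift the circuit board on its grey carrier out of the bench nest, and the spring index pin has to be held up while I do it. First slide the latch with the black grip right back to its stop, so that its toe no longer lies over the carrier; then pull the red knob straight up as far as it goes, so that the pin is out of the carrier's hole, and keep holding it there: finish with the knob still in the gripper. Do not touch or shift the carrier and its board, and leave the tape roll, the flux jar and the tweezers where they are.

Things in the scene. Friction and masses are not known exactly. Their poses are not given: they have to be found in the camera images.
- nest: fixed blue-grey metal base 130 (x) x 250 (y) mm, top 16 mm above the desk. Origin: on the desk under its centre, z up. In mm from it: a dark bracket (y 62 to 119, 32 to 40 wide, top 48, steel sleeve on it to 58 high) reaches over the carrier and guides the index pin at x 0, y +80; the latch track lies along y (-123 to -39, 44 wide, top 32.5); rails 28 high at x +-54 beside the carrier
- carrier: loose grey plate 96 (x) x 130 (y) x 8 mm, about 0.35 kg, lying in the nest, axes parallel to the nest's; origin: centre of its underside, 16 mm above the desk at x 0, y +30 mm of the nest. A blue circuit board 45 x 70 mm is screwed on it (nest y -18 to +52 mm, parts up to 36 mm above the desk). The 11 mm hole for the index pin is at x 0, y +50 mm of the carrier
- index_pin (a joint): lift of the sprung index pin: 0 = down, seated in the carrier's hole; 0.016 m = fully up at its stop. Moves straight up; the spring pulls down with about 5 N at 0 and 10 N at the top, does not lock, and the pin snaps down when let go.
- pin_knob (a point): middle of the red round pull knob of the index pin: 25 mm diameter, 24 mm tall (it reaches 12 mm above and below this point), top flat, axis vertical, narrower towards its lower edge; 74 mm above the desk when the pin is down and free all round at that height. Axes parallel to the nest's.
- pin_tip (a point): lower end of the 8 mm steel index pin: 6 mm deep in the hole at the start, 10 mm above the carrier's top when fully up.
- seat_hole (a point): centre of the mouth of the pin's hole, in the carrier's top face, 24 mm above the desk.
- latch (a joint): travel of the slide latch: near 0 (up to 5 mm) its flat steel toe covers the carrier's -y end; 0.040 m = right back at its stop, toe clear. It moves along the nest's -y direction, needs about 3 N and stays where it is left.
- latch_grip (a point): point in the middle of the latch's black upright grip, 7 mm below its top: a rounded block 22 (nest x) x 10 (nest y) mm, its top 56.5 mm above the desk, free all round from 33 mm above the desk upwards. At latch 0 it is at x 0, y -58 mm of the nest. Axes parallel to the nest's
- kapton_roll: bystander: roll of amber tape lying flat, 56 mm diameter, 12 mm high; origin centre of its underside.
- flux_jar: bystander: small jar with a light lid, 44 mm diameter, 36 mm high; origin centre of its underside.
- tweezers_black: bystander: black tweezers lying flat, 14 x 124 x 8 mm, long along its own y; origin centre of its underside.

How it is judged:
By the outcome, as a careful person would: the job done as asked, in the order asked, and still so for the second after the job is handed in, while the arm keeps its last pose, push and grip.
It also fails if it takes over 35 s, if anything falls off the work surface, if the arm or the gripper's body presses on something with over 40 N, if the wrist force passes 120 N, or if a joint passes its speed limit or range.

## Robot

A 6-joint arm with a two-finger parallel gripper is mounted at the origin on a cart in front of the work surface, level with it; the furniture and walls round the work are solid. World frame = base frame: x ahead of the robot, y to its left, z up, the work surface at z = 0. Lengths are in m, angles in rad, forces in N, time in s.
With the tool pointing down it reaches from about 0.25 to 0.775 m from the base axis. Payload 4 kg.
Tool frame: the origin (TCP) lies at the very end of the fingers, on their centre line; the grasp point (between the pads) lies 19 mm behind it (robot.hold_point_z is the distance from the TCP to the grasp point, in m); z points along the fingers, y is the line along which they close (so a half turn about z gives the same grasp; the last joint's range is limited). The gripper opens to 94 mm and grips with 3 to 60 N. Pads are 16 mm wide; open, the fingers measure 119 mm over their backs; the gripper's body (75 mm by 177 mm) begins 78 mm behind the grasp point.
Start: joints at [-1.322, 0.087, 1.371, -0, 1.684, -0.103], TCP at [0.19, -0.516, 0.206] pointing down, gripper open.
Joint ranges: [-3.1, 3.1], [-0.76, 2.03], [0.27, 2.55], [-1.08, 4.22], [0.17, 2.65], [-2.57, 2.57]. Speed limits (rad/s): [2.79, 2.79, 3.14, 3.14, 3.14, 3.14].

## Interface

Orientations are given as [roll, pitch, yaw] about the fixed x, y, z axes, in that order (R = Rz(yaw) Ry(pitch) Rx(roll)).
In Python, from bench import robot gives the robot as it stands.
- The arm moves only by the tool carry_out, never from a script. Its argument "steps" is a list of rows, each a list of 3 entries, a list of its own where there are three numbers: the shift along the tool's x, y, z in m, then the turn about the tool's z in units of 10 degrees (1.0 is 10 degrees), then the closure, from -1 (fully open) to 1 (shut). In form: [[[tx, ty, tz], roll, jaw], ...]. A call has 1 to 10 rows; each row is the pose to reach, as a shift and turn from the pose commanded when the call began, along the tool's axes at that moment; what a row does not reach only later rows make up. A row lasts 1/8 s, in which the tool goes at most 62.5 mm and 10.7 degrees, less where a joint would pass 70% of its speed; a pose out of reach is approached as far as the arm can. A call with a gripper value outside its range is refused whole. The fingers move at their own pace and stop on an object; the grip force is fixed at half the most. Time passes only in rows, so rows that repeat a pose let the fingers close. It gives the time, the measured TCP pose, the force, the opening and the grip force at its end, in the units of the state.
- robot.get_obs(): the state, without advancing time (a new reading comes with each control period).
- robot.snapshot(name): name is "side" or "top" or "wrist"; returns a dict with "image" (384x512x3 uint8, red, green, blue), "z_map" (384x512 float32, m along the optical axis (not along the pixel's ray), 0 where there is no reading), "mtx" (3x3 intrinsics, pixels), "D" ([k1, k2, p1, p2, k3] as OpenCV has them; the pictures are not rectified), "R" (3x3) and "t" (3): a world point X has camera coordinates R X + t. Camera axes: x right, y down, z forward; pixel columns grow to the right and rows downward; lengths in m; the calibration is good to about 2 mm. A picture is of the moment at which its call begins.
- robot.close_job(): hands the job in; it is judged then, once.
The state is a dict: "time": time; "joint_positions": joint angles; "qvel": joint speeds; "joint_torque": joint torques, N m; "tool_pos": TCP position; "ee_rot": TCP orientation; "wrist_force": force on the tool from outside, world axes, zero at the start; "wrist_torque": the same for the moment, N m; "width": finger opening in m; "finger_force": force on a finger pad.
Only numpy, scipy, OpenCV 4.12 (cv2) and the standard library are available. Lean on these libraries where they do the work, as an engineer would, in place of code of your own. Each camera call takes 0.05 s, during which the arm holds its last target. There are 200 camera calls.

## Working session

There is one attempt and no reset: what is moved stays moved. The work goes in short steps, Python scripts to look and compute and a tool call to move; the robot and the scene stay as the last step left them, time stands still between calls to the robot, and variables do not carry over. Pictures are saved under pics/ and viewed, at most 10 in all, crops included, and the job is handed in when it is done.

Besides the shell and the picture viewer there is one more tool, called after "Emit:" as name(argument=value, ...) on one line, values as JSON. carry_out: Moves the arm, as the interface text tells. Its arguments: {"type":"object","properties":{"steps":{"type":"array","items":{"type":"array"}}},"required":["steps"]}

```bash
mkdir -p pics; ls; python3 - <<'E'
from bench import robot
import cv2, numpy as np
o=robot.get_obs(); print({k:np.round(v,3).tolist() for k,v in o.items()})
for n in("top","side"):
    s=robot.snapshot(n); np.savez(f"pics/{n}.npz",**s)
    cv2.imwrite(f"pics/{n}1.png",s["image"][:,:,::-1])
    print(n,s["mtx"].round(1).tolist(),s["D"],(-s["R"].T@s["t"]).round(3),s["R"].round(3).tolist())
E
```

```text
pics
{'time': 0.0, 'joint_positions': [-1.322, 0.088, 1.372, -0.0, 1.684, -0.103], 'qvel': [0.0, 0.001, 0.0, -0.001, -0.001, 0.0], 'joint_torque': [-0.0, -34.019, -30.243, 0.072, 0.033, -0.0], 'tool_pos': [0.189, -0.516, 0.204], 'ee_rot': [-3.139, -0.0, 0.352], 'wrist_force': [0.548, 0.03, 0.383], 'wrist_torque': [-0.026, 0.04, 0.046], 'finger_force': 0.0, 'width': 0.094}
top [[400.5, 0.0, 253.9], [0.0, 400.5, 193.8], [0.0, 0.0, 1.0]] [-0.10831287  0.          0.          0.          0.        ] [0.455 0.146 0.914] [[0.01, -1.0, 0.018], [-0.993, -0.012, -0.121], [0.121, -0.016, -0.993]]
side [[496.3, 0.0, 259.9], [0.0, 496.3, 191.6], [0.0, 0.0, 1.0]] [0.07567845 0.         0.         0.         0.        ] [ 0.068 -0.436  0.474] [[0.748, -0.664, -0.007], [-0.317, -0.348, -0.882], [0.583, 0.662, -0.471]]
```

View pics/top1.png

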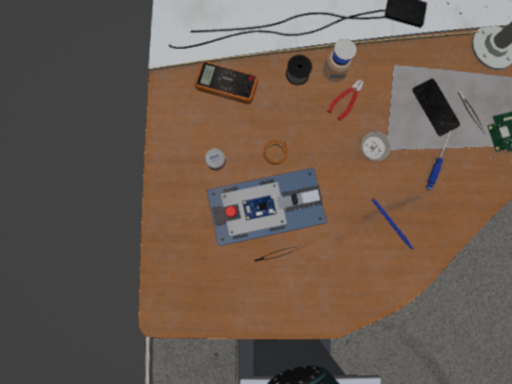

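View pics/side1.png

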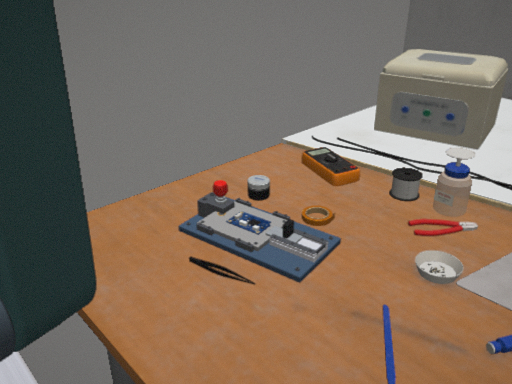

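The top view shows the nest at about (207–326, 169–244), the red knob at (231, 211), the black grip at (294, 199) and the jar at (215, 158). The tape roll is at (276, 152) and the tweezers at (278, 254). The side view shows the knob at (220, 188) and the grip at (288, 228). Next I'll measure them.

```bash
cat > h.py <<'E'
import numpy as np, cv2
def load(n): return dict(np.load(f"pics/{n}.npz"))
def ray(s,px):
    u=cv2.undistortPoints(np.float64(px).reshape(-1,1,2),s["mtx"],s["D"])[:,0]
    d=np.c_[u,np.ones(len(u))]@s["R"]; return -s["R"].T@s["t"],d
def plane(s,px,z):
    c,d=ray(s,px); return c+d*((z-c[2])/d[:,2])[:,None]
def two(s1,p1,s2,p2):
    (a,d),(b,e)=ray(s1,p1),ray(s2,p2); d,e=d[0],e[0]
    k=np.linalg.lstsq(np.c_[d,-e],b-a,rcond=None)[0]; P,Q=a+k[0]*d,b+k[1]*e
    return (P+Q)/2,np.linalg.norm(P-Q)
def mask(s,lo,hi,box):
    h=cv2.cvtColor(s["image"],cv2.COLOR_RGB2HSV); m=cv2.inRange(h,np.array(lo),np.array(hi)); k=np.zeros_like(m)
    x0,y0,x1,y1=box; k[y0:y1,x0:x1]=255; return m&k
def big(m):
    c=max(cv2.findContours(m,0,1)[0],key=cv2.contourArea); M=cv2.moments(c)
    return c,(M["m10"]/M["m00"],M["m01"]/M["m00"])
E
python3 - <<'E'
from h import *
t,s=load("top"),load("side")
def red(s,b): return mask(s,(0,170,90),(6,255,255),b)|mask(s,(174,170,90),(180,255,255),b)
ct,pt=big(red(t,(215,195,250,230))); cs,ps=big(red(s,(205,170,240,205)))
print("knob px",pt,ps,cv2.boundingRect(ct),cv2.boundingRect(cs)); print(two(t,pt,s,ps), plane(t,pt,.08))
gt,qt=big(mask(t,(0,0,0),(180,255,60),(285,185,303,213))); gs,qs=big(mask(s,(0,0,0),(180,255,50),(278,212,298,242)))
print("grip px",qt,qs,cv2.boundingRect(gt),cv2.boundingRect(gs)); print(two(t,qt,s,qs),plane(t,qt,.053))
m=mask(t,(98,70,40),(118,255,255),(195,160,335,255)); m=cv2.morphologyEx(m,cv2.MORPH_CLOSE,np.ones((5,5)))
c,p=big(m); print("nest",p,cv2.minAreaRect(c))
q=plane(t,cv2.boxPoints(cv2.minAreaRect(c)),.014); print(q.round(4),q.mean(0))
r=cv2.minAreaRect((plane(t,c.reshape(-1,2),.014)[:,:2]*1000).astype(np.float32)); print(r)
z=t["z_map"]; print(z[205:217,226:238:3].round(3).tolist())
im=cv2.resize(t["image"][150:265,195:340,::-1],None,fx=5,fy=5,interpolation=cv2.INTER_CUBIC); cv2.imwrite("pics/topc.png",im)
E
```

```text
knob px (230.66183574879227, 211.27294685990336) (219.8070707070707, 187.3171717171717) (226, 207, 10, 10) (213, 180, 15, 16)
(array([0.51942188, 0.18077714, 0.07591991]), np.float64(0.0002623059726813447)) [[0.51921419 0.18053356 0.08      ]]
grip px (293.92424242424244, 198.3939393939394) (287.68525896414343, 228.4488711819389) (292, 193, 5, 12) (283, 219, 11, 19)
(array([0.55145012, 0.04426616, 0.04246353]), np.float64(0.0012100795736237357)) [[0.55074797 0.04511289 0.053     ]]
nest (294.1332918739635, 221.02114427860695) ((274.32440185546875, 223.68048095703125), (17.949663162231445, 100.22474670410156), 77.9052505493164)
[[ 0.4924  0.1989  0.014 ]
 [ 0.5421 -0.0222  0.014 ]
 [ 0.5023 -0.0304  0.014 ]
 [ 0.4533  0.1899  0.014 ]] [0.49752198 0.08405429 0.014     ]
((497.6156311035156, 84.15103912353516), (40.393043518066406, 225.7121124267578), 12.597312927246094)
[[0.890999972820282, 0.8339999914169312, 0.8669999837875366, 0.8709999918937683], [0.8360000252723694, 0.8299999833106995, 0.8299999833106995, 0.8690000176429749], [0.8330000042915344, 0.8270000219345093, 0.8289999961853027, 0.8690000176429749], [0.8299999833106995, 0.8309999704360962, 0.8289999961853027, 0.8370000123977661], [0.8320000171661377, 0.828000009059906, 0.828000009059906, 0.8320000171661377], [0.828000009059906, 0.8289999961853027, 0.8289999961853027, 0.8299999833106995], [0.828000009059906, 0.8270000219345093, 0.8289999961853027, 0.8309999704360962], [0.824999988079071, 0.8270000219345093, 0.8289999961853027, 0.8309999704360962], [0.8289999961853027, 0.8259999752044678, 0.8299999833106995, 0.8349999785423279], [0.8309999704360962, 0.824999988079071, 0.828000009059906, 0.8420000076293945], [0.8309999704360962, 0.828000009059906, 0.828000009059906, 0.8659999966621399], [0.8659999966621399, 0.8320000171661377, 0.8330000042915344, 0.8669999837875366]]
```

View pics/topc.png

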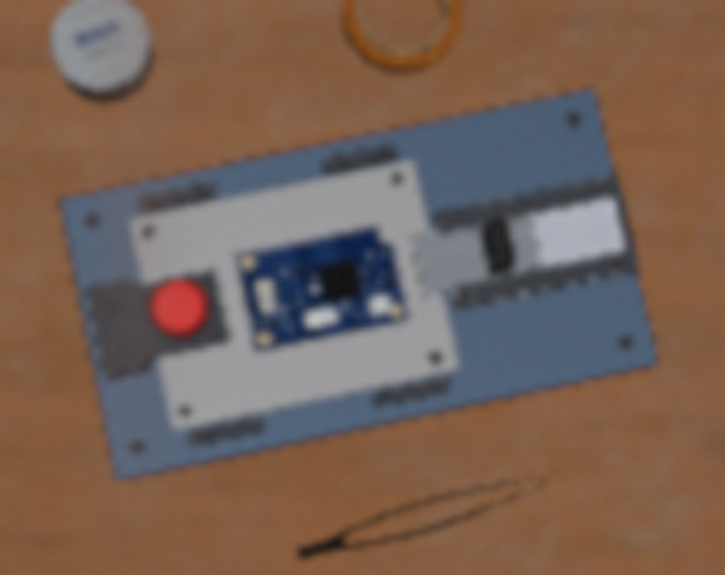

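The crop gives the nest corners at about (207.2, 190), (314.4, 168), (326.4, 222.4) and (218.4, 246). The latch grip sits upright next to the bright steel block. I'll use the corners for the yaw and work out the approach.

```bash
cat >> h.py <<'E'
def toolshift(o,xyz,yaw):
    """shift in current tool axes + roll units to reach xyz with tool-down yaw (deg)"""
    from scipy.spatial.transform import Rotation as Ro
    R=Ro.from_euler("xyz",o["ee_rot"]).as_matrix()
    return (R.T@(np.array(xyz)-o["tool_pos"])).round(4),round(-(yaw-np.degrees(o["ee_rot"][2]))/10,2)
E
python3 - <<'E'
from h import *
from bench import robot
t=load("top")
q=plane(t,[(207.2,190),(314.4,168),(326.4,222.4),(218.4,246)],.016)[:,:2]
print(q.round(4),q.mean(0)); a,b,c,d=q
for v in (a-b,d-c,b-c,a-d): print(np.linalg.norm(v).round(4),np.degrees(np.arctan2(v[1],v[0])).round(2))
k=np.array([.5194,.1807]);g=np.array([.551,.0448]); v=k-g; print("knob-grip",np.linalg.norm(v),np.degrees(np.arctan2(v[1],v[0])))
o=robot.get_obs(); print(toolshift(o,(.551,.0448,.16),103))
for n,p,z in(("jar",(215,158),.036),("roll",(276,152),.012)): print(n,plane(t,[p],z))
E
```

```text
[[ 0.5717  0.237 ]
 [ 0.6254 -0.0065]
 [ 0.5012 -0.0327]
 [ 0.4464  0.2093]] [0.5361676  0.10174696]
0.2494 102.43
0.2481 102.77
0.1269 11.91
0.1284 12.47
knob-grip 0.13952551737943852 103.0900327211648
(array([ 0.5326, -0.4016,  0.0453]), np.float64(-8.28))
jar [[0.64133379 0.21931883 0.036     ]]
roll [[0.66233665 0.08133929 0.012     ]]
```

Emit:
carry_out(steps=[[[0.05, -0.04, 0], -0.8, -1], [[0.1, -0.08, 0], -1.6, -1], [[0.15, -0.12, 0], -2.4, -1], [[0.2, -0.155, 0], -3.2, -1], [[0.25, -0.19, 0], -4.0, -1], [[0.3, -0.225, 0], -4.8, -1], [[0.34, -0.26, 0], -5.6, -1], [[0.38, -0.29, 0], -6.4, -1], [[0.42, -0.32, 0], -7.3, -1], [[0.45, -0.34, 0], -8.2, -1]])

```text
time: 1.35
tool_pos: [0.4953, -0.04, 0.2049]
ee_rot: [-3.141, -0.0, 1.79]
wrist_force: [-0.4, -1.2, -0.2]
width: 0.094
finger_force: 0.0
```

```bash
python3 - <<'E'
from h import *
from bench import robot
o=robot.get_obs(); print(o["tool_pos"],o["ee_rot"],o["joint_positions"],toolshift(o,(.551,.0448,.16),102.7))
E
```

```text
[ 0.49526435 -0.04003833  0.20494288] [-3.14082346e+00 -3.74537409e-04  1.78988751e+00] [-1.94849305e-01 -3.08227126e-02  1.49277064e+00  3.37218439e-05
  1.68049960e+00 -4.13936953e-01] (array([0.0707, 0.0729, 0.0449]), np.float64(-0.01))
```

Emit:
carry_out(steps=[[[0.02, 0.02, 0.01], 0, -1], [[0.045, 0.045, 0.03], 0, -1], [[0.06, 0.065, 0.04], 0, -1], [[0.071, 0.073, 0.045], 0, -1], [[0.071, 0.073, 0.045], 0, -1], [[0.071, 0.073, 0.045], 0, -1]])

```text
time: 2.1
tool_pos: [0.5511, 0.042, 0.1611]
ee_rot: [3.141, 0.001, 1.782]
wrist_force: [0.1, -0.8, 0.1]
width: 0.094
finger_force: 0.0
```

```bash
python3 - <<'E'
from h import *
from bench import robot
o=robot.get_obs(); print(o["tool_pos"],o["ee_rot"])
w=robot.snapshot("wrist"); np.savez("pics/wrist1.npz",**w); cv2.imwrite("pics/wrist1.png",w["image"][:,:,::-1])
print(-w["R"].T@w["t"],w["R"].round(3).tolist())
E
```

```text
[0.55111112 0.04202404 0.16108726] [3.14100303e+00 7.30731962e-04 1.78233376e+00]
[0.53352409 0.12515864 0.34098417] [[0.978, 0.21, 0.001], [0.2, -0.936, 0.289], [0.061, -0.282, -0.957]]
```

View pics/wrist1.png

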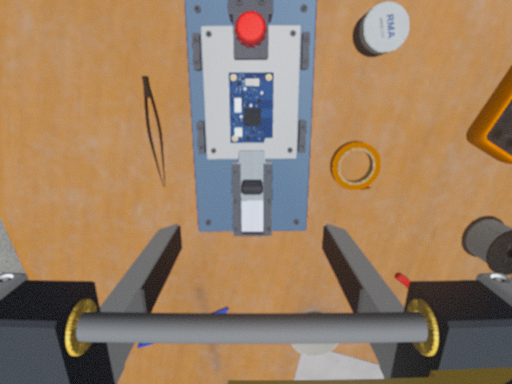

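The wrist view shows the grip at (252, 186), the knob at (251, 28) and the nest upright, so the yaw is right. I'll refine grip and knob from this view.

```bash
python3 - <<'E'
from h import *
from bench import robot
w=load("wrist1"); t=load("top")
m=mask(w,(0,0,0),(180,255,62),(240,176,264,196)); c,p=big(m); bb=cv2.boundingRect(c); print(p,bb)
print(plane(w,[p,(bb[0],p[1]),(bb[0]+bb[2],p[1]),(p[0],bb[1]),(p[0],bb[1]+bb[3])],.0565).round(4))
m=mask(w,(0,160,90),(7,255,255),(225,0,280,60))|mask(w,(173,160,90),(180,255,255),(225,0,280,60)); c,pk=big(m); bk=cv2.boundingRect(c); print(pk,bk)
print(plane(w,[pk],.076), two(t,(230.66,211.27),w,pk), two(t,(293.92,198.39),w,p))
ed=plane(w,[(188,60),(314,60),(197,200),(308,200)],.016); print(ed.round(4))
# nest side edges fitted from blue mask rows
h=mask(w,(98,60,40),(118,255,255),(180,0,325,230)); L=[];Rr=[]
for r in range(20,225,8):
    x=np.flatnonzero(h[r]); L.append((x[0],r)); Rr.append((x[-1]+1,r))
for q in(L,Rr):
    P=plane(w,q,.016)[:,:2]; v=cv2.fitLine(P.astype(np.float32),cv2.DIST_HUBER,0,.01,.01)[:,0]; print(np.degrees(np.arctan2(v[1],v[0])),v[2:])
o=robot.get_obs(); print(o["tool_pos"],np.degrees(o["ee_rot"][2]))
E
```

```text
Traceback (most recent call last):
  File "h.py", line 17, in big
    return c,(M["m10"]/M["m00"],M["m01"]/M["m00"])
              ~~~~~~~~^~~~~~~~~
ZeroDivisionError: float division by zero
```

```bash
python3 - <<'E'
from h import *
from bench import robot
w=load("wrist1"); t=load("top")
print(w["image"][176:198:2,236:270:3].max(2))
m=mask(w,(0,160,90),(7,255,255),(225,0,280,60))|mask(w,(173,160,90),(180,255,255),(225,0,280,60)); c,pk=big(m); bk=cv2.boundingRect(c); print(pk,bk)
print(plane(w,[pk],.076), two(t,(230.66,211.27),w,pk))
h=mask(w,(98,60,40),(118,255,255),(180,0,325,230)); L=[];Rr=[]
for r in range(20,225,8):
    x=np.flatnonzero(h[r]); L.append((x[0],r)); Rr.append((x[-1]+1,r))
for q in(L,Rr):
    P=plane(w,q,.016)[:,:2]; v=cv2.fitLine(P.astype(np.float32),cv2.DIST_HUBER,0,.01,.01)[:,0]; print(np.degrees(np.arctan2(v[1],v[0])),v[2:])
o=robot.get_obs(); print(o["tool_pos"],np.degrees(o["ee_rot"][2]))
E
```

```text
[[118 123 189 186 187 187 189 188 188 156 116 119]
 [116 125 188 177 180 179 182 182 180 150 114 120]
 [118 125 156  96  95  94  99  96 108 150 116 115]
 [122 129 101  68  67  70  70  65  62 129 118 120]
 [117 127  75  73  70  68  75  71  63 126 116 115]
 [120 121  73  78  76  75  79  77  71 118 110 119]
 [117 123  70  86  86  85  84  96  84 113 116 119]
 [120 121  72  87  77  81  80  81  77 112 123 116]
 [116 122  99  72  73  75  79  68  77 133 116 116]
 [117 121 170 131 135 135 133 134 159 151 118 122]
 [114 119 189 186 187 186 188 188 190 154 116 116]]
(250.18732782369145, 27.405876951331493) (236, 11, 30, 35)
[[0.52009927 0.18372345 0.076     ]] (array([0.51969301, 0.18094938, 0.08556885]), np.float64(0.002208100816179017))
-77.36022 [0.48194763 0.06607352]
-77.46919 [0.60014457 0.1192807 ]
[0.55117899 0.04190726 0.16126502] 102.10276027017177
```

```bash
python3 - <<'E'
from h import *
from bench import robot
w=load("wrist1"); t=load("top")
m=mask(w,(0,0,0),(180,255,106),(240,176,264,198)); c,p=big(m); bb=cv2.boundingRect(c); print(p,bb)
print(plane(w,[p],.053),plane(w,[(p[0],bb[1]),(p[0],bb[1]+bb[3])],.0565).round(4), two(t,(293.92,198.39),w,p))
o=robot.get_obs(); print(toolshift(o,(.5507,.045,.038),102.6),toolshift(o,(.5507,.045,.161),102.6))
E
```

```text
(251.4604743083004, 186.58563899868247) (241, 180, 22, 14)
[[0.55054799 0.04658508 0.053     ]] [[0.5489 0.0542 0.0565]
 [0.552  0.04   0.0565]] (array([0.55132954, 0.0442986 , 0.04504778]), np.float64(0.0006581926838066437))
(array([3.200e-03, 1.000e-04, 1.233e-01]), np.float64(-0.05)) (array([0.0031, 0.0002, 0.0003]), np.float64(-0.05))
```

Emit:
carry_out(steps=[[[0.003, 0, 0.03], 0, -1], [[0.003, 0, 0.06], 0, -1], [[0.003, 0, 0.085], 0, -1], [[0.003, 0, 0.1], 0, -1], [[0.003, 0, 0.11], 0, -1], [[0.003, 0, 0.11], 0, -1], [[0.003, 0, 0.11], 0, -1]])

```text
time: 3.02
tool_pos: [0.5514, 0.0455, 0.0516]
ee_rot: [3.14, 0.001, 1.783]
wrist_force: [-0.2, 0.3, 0.4]
width: 0.094
finger_force: 0.0
```

```bash
python3 - <<'E'
from h import *
from bench import robot
o=robot.get_obs(); print(o["tool_pos"],np.degrees(o["ee_rot"]),toolshift(o,(.5507,.045,.038),102.6))
E
```

```text
[0.55140444 0.04552894 0.05161637] [1.79884309e+02 3.38577762e-02 1.02152354e+02] (array([-0.0004, -0.0008,  0.0136]), np.float64(-0.04))
```

Emit:
carry_out(steps=[[[0, -0.001, 0.007], 0, -1], [[0, -0.001, 0.0135], 0, -1], [[0, -0.001, 0.0135], 0, -0.2], [[0, -0.001, 0.0135], 0, 0.3], [[0, -0.001, 0.0135], 0, 1], [[0, -0.001, 0.0135], 0, 1], [[0, -0.001, 0.0135], 0, 1], [[0, -0.001, 0.0135], 0, 1]])

```text
time: 4.03
tool_pos: [0.5496, 0.0454, 0.037]
ee_rot: [3.141, 0.0, 1.783]
wrist_force: [0.1, -0.1, 0.4]
width: 0.0373
finger_force: 0.0
```

Emit:
carry_out(steps=[[[0, 0, 0], 0, 1], [[0, 0, 0], 0, 1], [[0, 0, 0], 0, 1], [[0, 0, 0], 0, 1]])

```text
time: 4.53
tool_pos: [0.5503, 0.0455, 0.037]
ee_rot: [3.14, 0.0, 1.783]
wrist_force: [4.2, 0.8, -2.6]
width: 0.0214
finger_force: 30.0
```

Emit:
carry_out(steps=[[[-0.005, 0, 0], 0, 1], [[-0.012, 0, 0], 0, 1], [[-0.019, 0, 0], 0, 1], [[-0.026, 0, 0], 0, 1], [[-0.031, 0, 0], 0, 1], [[-0.034, 0, 0], 0, 1], [[-0.034, 0, 0], 0, 1]])

```text
time: 5.4
tool_pos: [0.5576, 0.0127, 0.037]
ee_rot: [3.139, -0.001, 1.783]
wrist_force: [3.9, 2.6, -2.9]
width: 0.0219
finger_force: 30.0
```

Emit:
carry_out(steps=[[[-0.002, 0, 0], 0, 1], [[-0.004, 0, 0], 0, 1], [[-0.005, 0, 0], 0, 1], [[-0.006, 0, 0], 0, 1], [[-0.006, 0, 0], 0, 1]])

```text
time: 6.02
tool_pos: [0.5584, 0.0093, 0.037]
ee_rot: [3.14, -0.006, 1.783]
wrist_force: [4.5, 7.2, -0.8]
width: 0.0214
finger_force: 30.0
```

Emit:
carry_out(steps=[[[-0.001, 0, 0], 0, 1], [[-0.002, 0, 0], 0, 1], [[-0.003, 0, 0], 0, 1], [[-0.003, 0, 0], 0, 1]])

```text
time: 6.52
tool_pos: [0.5584, 0.0092, 0.037]
ee_rot: [3.14, -0.011, 1.784]
wrist_force: [2.1, 12.9, -1.0]
width: 0.0218
finger_force: 30.0
```

Emit:
carry_out(steps=[[[0.002, 0, 0], 0, 1], [[0.004, 0, 0], 0, 1], [[0.004, 0, 0], 0, 0], [[0.004, 0, 0], 0, -0.2], [[0.004, 0, 0], 0, -0.2], [[0.004, 0, 0], 0, -0.2], [[0.004, 0, -0.03], 0, -0.2], [[0.004, 0, -0.08], 0, -0.2], [[0.004, 0, -0.11], 0, -0.2], [[0.004, 0, -0.12], 0, -0.2]])

```text
time: 7.78
tool_pos: [0.559, 0.007, 0.1596]
ee_rot: [3.137, 0.002, 1.783]
wrist_force: [0.6, -0.0, -0.4]
width: 0.0566
finger_force: 0.0
```

```bash
python3 - <<'E'
from h import *
from bench import robot
t=robot.snapshot("top");s=robot.snapshot("side"); np.savez("pics/side2.npz",**s)
w=robot.snapshot("wrist"); np.savez("pics/wrist2.npz",**w)
cv2.imwrite("pics/c2.png",np.vstack([cv2.resize(x,(720,290)) for x in (s["image"][165:286,170:350,::-1].copy(),w["image"][0:250,100:400,::-1].copy())]))
m=mask(w,(0,0,0),(180,255,106),(240,100,264,198))
o=robot.get_obs(); print(o["tool_pos"],np.degrees(o["ee_rot"]),o["width"],toolshift(o,(.5194,.1805,.15),102.6),o["wrist_force"])
E
```

```text
[0.55743791 0.00723158 0.15613629] [-1.79938658e+02 -1.06382984e-02  1.02149009e+02] 0.05637705846707064 (array([ 0.1774, -0.0007,  0.0062]), np.float64(-0.05)) [ 0.46895105  0.17054411 -0.85964431]
```

View pics/c2.png

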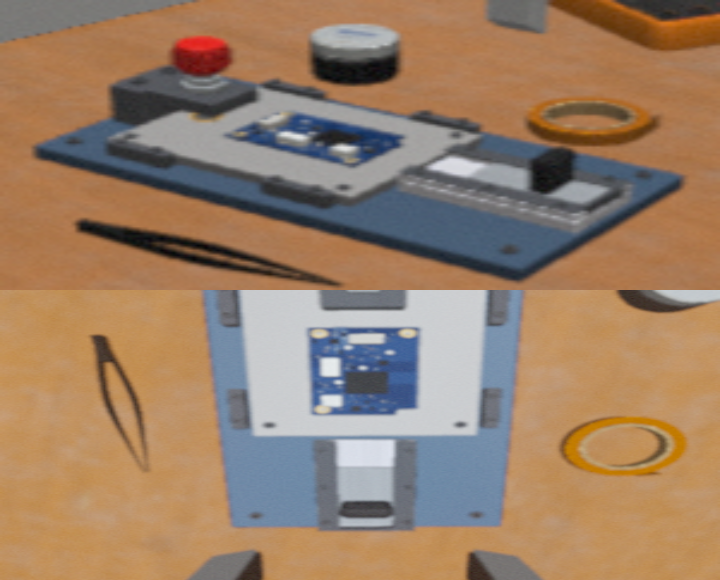

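The side half shows the black grip at the far −y end of the track. In the wrist half the carrier's whole end edge (row ~435) is uncovered by the toe, so the latch is at its stop. Next I move over the knob.

Emit:
carry_out(steps=[[[0.03, 0, 0], 0, -0.2], [[0.07, 0, 0], 0, -0.2], [[0.11, 0, 0], 0, -0.2], [[0.145, 0, 0], 0, -0.2], [[0.165, 0, 0], 0, -0.2], [[0.177, 0, 0.006], -0.05, -0.2], [[0.177, 0, 0.006], -0.05, -0.2], [[0.177, 0, 0.006], -0.05, -0.2]])

```text
time: 8.93
tool_pos: [0.5207, 0.1794, 0.1506]
ee_rot: [-3.141, 0.001, 1.791]
wrist_force: [-0.1, -0.3, 0.3]
width: 0.056
finger_force: 0.0
```

```bash
python3 - <<'E'
from h import *
from bench import robot
for i in range(3):
    t=robot.snapshot("side")
s=t; b=(195,165,250,210)
cs,ps=big(mask(s,(0,170,90),(6,255,255),b)|mask(s,(174,170,90),(180,255,255),b)); print(ps,plane(s,[ps],.075))
o=robot.get_obs(); print(o["tool_pos"],np.degrees(o["ee_rot"]),o["width"],toolshift(o,(.5195,.1808,.06),102.6))
cv2.imwrite("pics/s3.png",cv2.resize(s["image"][90:290,120:360,::-1],None,fx=3,fy=3))
E
```

```text
(219.85060975609755, 187.34959349593495) [[0.52033495 0.18212465 0.075     ]]
[0.52092147 0.17951333 0.1511382 ] [1.79977885e+02 1.74127887e-02 1.02583674e+02] 0.05654929969955663 (array([ 0.0016, -0.0011,  0.0911]), np.float64(-0.0))
```

View pics/s3.png

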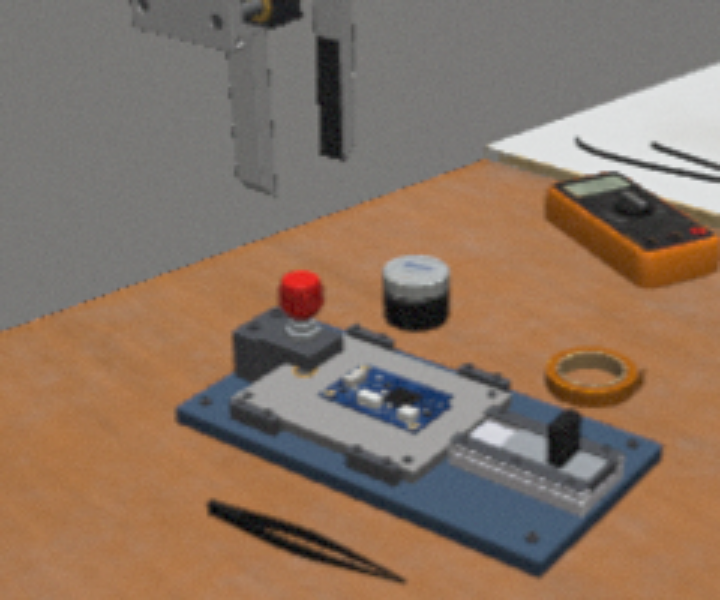

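The side view shows the open fingers right above the red knob at crop (301, 295), with clear space around it. I'll descend to just above the sleeve and close.

Emit:
carry_out(steps=[[[0.001, -0.001, 0.03], 0, -0.2], [[0.0015, -0.001, 0.055], 0, -0.2], [[0.0015, -0.001, 0.075], 0, -0.2], [[0.0015, -0.001, 0.087], 0, -0.2], [[0.0015, -0.001, 0.091], 0, -0.2], [[0.0015, -0.001, 0.091], 0, -0.2], [[0.0015, -0.001, 0.091], 0, 0.2]])

```text
time: 9.95
tool_pos: [0.52, 0.1817, 0.061]
ee_rot: [3.14, 0.0, 1.792]
wrist_force: [-1.1, 0.4, -0.9]
width: 0.0497
finger_force: 0.0
```

Emit:
carry_out(steps=[[[0, 0, 0.001], 0, 1], [[0, 0, 0.001], 0, 1], [[0, 0, 0.001], 0, 1], [[0, 0, 0.001], 0, 1], [[0, 0, 0.001], 0, 1], [[0, 0, 0.001], 0, 1], [[0, 0, 0.001], 0, 1]])

```text
time: 10.82
tool_pos: [0.52, 0.1818, 0.0592]
ee_rot: [3.14, -0.0, 1.792]
wrist_force: [5.3, 2.2, -1.8]
width: 0.0241
finger_force: 30.0
```

Emit:
carry_out(steps=[[[0, 0.002, -0.002], 0, 1], [[0, 0.002, -0.005], 0, 1], [[0, 0.002, -0.008], 0, 1], [[0, 0.002, -0.011], 0, 1], [[0, 0.002, -0.013], 0, 1], [[0, 0.002, -0.013], 0, 1]])

```text
time: 11.58
tool_pos: [0.52, 0.1818, 0.0712]
ee_rot: [-3.139, 0.0, 1.792]
wrist_force: [-0.6, 1.2, -9.0]
width: 0.0239
finger_force: 30.0
```

Emit:
carry_out(steps=[[[0, 0, -0.001], 0, 1], [[0, 0, -0.002], 0, 1], [[0, 0, -0.003], 0, 1], [[0, 0, -0.004], 0, 1], [[0, 0, -0.004], 0, 1]])

```text
time: 12.2
tool_pos: [0.5201, 0.1818, 0.0753]
ee_rot: [-3.139, 0.0, 1.792]
wrist_force: [-4.6, -0.9, -11.8]
width: 0.0239
finger_force: 30.0
```

Lifted 16.1 mm with −11.8 N on the wrist. A small extra pull will show whether the stop is reached.

Emit:
carry_out(steps=[[[0, 0, -0.0007], 0, 1], [[0, 0, -0.0015], 0, 1], [[0, 0, -0.0015], 0, 1], [[0, 0, -0.0015], 0, 1]])

```text
time: 12.7
tool_pos: [0.5201, 0.1818, 0.0755]
ee_rot: [-3.138, 0.0, 1.792]
wrist_force: [-1.1, 0.2, -24.4]
width: 0.0237
finger_force: 30.0
```

```bash
python3 - <<'E'
from h import *
from bench import robot
s=robot.snapshot("side"); w=robot.snapshot("top")
cv2.imwrite("pics/c4.png",np.vstack([cv2.resize(s["image"][120:280,160:360,::-1],(600,400)),]))
o=robot.get_obs(); print(o["tool_pos"],o["wrist_force"],o["width"])
s0=load("side2"); d=cv2.absdiff(s["image"],s0["image"]).max(2); print(np.argwhere(d[225:]>60).shape)
E
```

```text
[0.52008607 0.18177618 0.0754941 ] [ -0.99947543   0.4002064  -25.45200534] 0.023968792530279535
(0, 2)
```

View pics/c4.png

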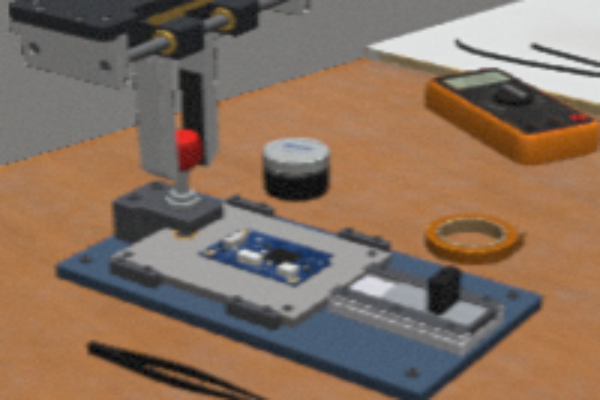

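The knob is held raised, with the pin shaft visible under it at (182, 183). The force rose from 12 to 25 N with only 0.2 mm of motion, so it is at the stop. I'll ease the pull slightly, keeping it against the stop, then hand in.

Emit:
carry_out(steps=[[[0, 0, 0.0007], 0, 1], [[0, 0, 0.0007], 0, 1], [[0, 0, 0.0007], 0, 1], [[0, 0, 0.0007], 0, 1]])

```text
time: 13.3
tool_pos: [0.5201, 0.1817, 0.0755]
ee_rot: [-3.139, 0.0, 1.792]
wrist_force: [-2.9, 0.5, -25.9]
width: 0.0238
finger_force: 30.0
```

Emit:
carry_out(steps=[[[0, 0, 0.0005], 0, 1], [[0, 0, 0.0005], 0, 1], [[0, 0, 0.0005], 0, 1], [[0, 0, 0.0005], 0, 1]])

```text
time: 13.8
tool_pos: [0.5201, 0.1818, 0.0755]
ee_rot: [-3.139, 0.0, 1.792]
wrist_force: [-3.7, 0.2, -24.9]
width: 0.024
finger_force: 30.0
```

```bash
python3 -c "
from bench import robot
o=robot.get_obs(); print(o['tool_pos'],o['wrist_force'],o['width']); print(robot.close_job())"
```

```text
[0.52012593 0.18177007 0.07550033] [ -3.69718353   0.15699279 -24.93122092] 0.02402965529224017
the job is handed in; nothing more can be done
None
```

The job is handed in: the latch is right back at its stop, and the red knob is pulled up about 16 mm to its stop and still held in the gripper; the carrier, tape roll, flux jar and tweezers were not touched.

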